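# Reset a depth stop held by a jam nut

## Robot

A 6-joint arm with a two-finger parallel gripper is mounted at the origin on a cart in front of the work surface, level with it; the furniture and walls round the work are solid. World frame = base frame: x ahead of the robot, y to its left, z up, the work surface at z = 0. Lengths are in m, angles in rad, forces in N, time in s.
With the tool pointing down it reaches from about 0.3 to 0.875 m from the base axis. Payload 6.4 kg.
Tool frame: the origin (TCP) lies midway between the tips of the shut fingers; the grasp point (between the pads) lies 19 mm behind it (ctrl.pinch_z is the distance from the TCP to the grasp point, in m); z points along the fingers, y is the line along which they close (so a half turn about z gives the same grasp; the last joint's range is limited). The gripper opens to 85 mm and grips with 20 to 120 N. Pads are 22 mm wide; open, the fingers measure 114 mm over their backs; the gripper's body (76 mm by 85 mm) begins 54 mm behind the grasp point. The pads swing forward as they close: fully open they stand 13 mm farther back than shut.
Start: joints at [-1.47, 0.181, 1.607, -0, 1.354, -0.206], TCP at [0.174, -0.548, 0.231] pointing down, gripper open.
Joint ranges: [-2.99, 2.99], [-0.89, 2.07], [0.3, 2.58], [-1.14, 4.28], [0, 2.63], [-3.12, 3.12]. Speed limits (rad/s): [2.57, 2.57, 3.01, 3.14, 3.14, 3.14].

## Interface

Orientations are given as a unit quaternion [w, x, y, z].
In Python, from bench import ctrl gives the robot as it stands.
- The arm moves only by the tool apply_moves, never from a script. Its argument "moves" is a list of rows, each an object with "jaw": the opening, from 0 (shut) to 1 (fully open); "offset": the shift along the tool's x, y, z in mm, a list of three; "rot": the turn, a rotation vector about the tool's x, y, z in degrees, a list of three. In form: [{"jaw": jaw, "offset": [dx, dy, dz], "rot": [ax, ay, az]}, ...]. A call has exactly 5 rows; each row shifts and turns the commanded pose from where the row before left it, along the tool's axes as they then stand; what a row does not reach is not made up. A row lasts 1/8 s, in which the tool goes at most 62.5 mm and 10.7 degrees, less where a joint would pass 70% of its speed; a pose out of reach is approached as far as the arm can. A call is refused whole if a number of a shift passes 62.5 or a number of a turn 10.7, either way. A call with a gripper value outside its range is refused whole. The fingers move at their own pace and stop on an object; the grip force is fixed at half the most. Time passes only in rows, so rows that do not move let the fingers close, or fill a call up. It gives the time, the measured TCP pose, the force, the opening and the grip force at its end, in the units of the state.
- ctrl.get_obs(): the state, without advancing time (a new reading comes with each control period).
- ctrl.camera(name): name is "scene" or "side" or "wrist"; returns (picture, depth): 420x560x3 uint8, red, green, blue; 420x560 float32, m along the optical axis (not along the pixel's ray), 0 where there is no reading.
- ctrl.camera_params(name): a dict with "K" (3x3 intrinsics, pixels), "cam_to_world" (4x4, takes a point from camera to world coordinates); the wrist camera has in their place "mount" (4x4, takes a point from camera to tool coordinates, whose origin is the TCP and whose axes are the flange's). Camera axes: x right, y down, z forward; pixel columns grow to the right and rows downward; lengths in m; the calibration is good to about 2 mm. A picture is of the moment at which its call begins: read the wrist's pose just before it. camera_params takes no time and is no camera call.
- ctrl.hand_in(): hands the job in; it is judged then, once.
Trained networks look in the newest picture that a camera, given by its name, has taken for a name from the list of things; names that differ only in an ending like _2 or _b are one class to them, and where a whole thing is asked for, a point or a joint stands for the part that bears it (a point fixed in the world has none). Each returns a list of dicts, best first, with "score" (0 to 1); they miss things now and then, are a little off and sometimes report something else, mostly with a low value. They report only what shows in the picture. A call takes as long as a camera call.
- ctrl.outline_of(camera, target): "region" (420x560 bool, what is visible of it) and "position" ([column, row] in pixels, amid what is visible of it).
The state is a dict: "time_s": time; "q": joint angles; "dq": joint speeds; "joint_efforts": joint torques, N m; "eef_pos": TCP position; "eef_rot": TCP orientation; "wrist_force": force on the tool from outside, world axes, zero at the start; "torque": the same for the moment, N m; "opening": opening from 0.0 (shut) to 1.0 (fully open); "grasp_force": force on a finger pad.
Only numpy, scipy, OpenCV 4.12 (cv2) and the standard library are available. Lean on these libraries where they do the work, as an engineer would, in place of code of your own. Each camera call takes 0.05 s, during which the arm holds its last target. There are 200 camera calls.

## Task

On the depth stop with the yellow adjuster, swing the jam-nut lever anticlockwise well past half of its travel to loosen the nut, turn the yellow adjuster clockwise until its red pointer stands over the green line on the dial, then swing the lever back until the nut is fully tight again, with the pointer still on the line. Do not turn the adjuster while the nut is tight, and leave the depth stop with the blue adjuster alone.

Things in the scene. Friction and masses are not known exactly. Their poses are not given: they have to be found in the camera images.
- yellow_stop: Depth stop fixed on the bench: grey base plate 124 x 110 x 12 mm, on it a round white dial (radius 45, top 39 mm above the bench), over it on one vertical axis the jam nut, then the yellow adjuster. Origin: centre of the plate's underside, on that axis; z up. The green line on the dial points from the axis along the stop's own -x.
- lever_grip (a point): Middle of the upright round black grip on the end of the jam nut's steel lever: 20 mm in diameter, from 54 to 89 mm above the bench (this point 72 mm), 85 mm from the stop's axis. The lever rod under it is 10 mm thick, top at 52 mm. With the nut fully tight the lever points 75 degrees anticlockwise, seen from above, from the stop's own +x.
- jam_nut (a joint): Jam nut angle, rad: 0 = fully tight (lever at its pin), up to 0.96 as the lever swings anticlockwise seen from above (loosening). Starts at 0 to 0.05, stays where it is left; swinging it takes about 3 N at the grip all the way. Below about 0.15 it counts as tight: the adjuster must not be turned then. Turning the nut does not turn the adjuster along.
- adjuster (a joint): Yellow adjuster angle, rad: 0 = red pointer over the green line, positive anticlockwise from above (limits -0.5, 1.6); starts at 0.6 to 1.2. Stays where left, turns easily (0.06 N m). Grip: an upright bar across the axis, 46 long, 13 thick, 90 to 130 mm above the bench, on a round head of radius 22. At 0 the bar lies along the stop's x; the pointer (42 mm long) is in line with it.
- blue_stop: A second depth stop of the same make, size and axes, but with a blue adjuster; to be left alone. Origin: centre of the underside of its base plate.

How it is judged:
On the way, in this order (a step that is already met when the one before it is completed fails the run):
1. the yellow stop's jam nut is loosened (beyond 0.5 rad) (value of joint jam_nut above 0.5 rad), for 0.2 s.
2. with the nut still loose, the yellow adjuster is turned until its pointer is within 0.2 rad of the green line (value of joint jam_nut above 0.3 rad and value of joint adjuster between -0.2 and 0.2 rad), for 0.2 s.
At the end, for the whole second after the job is handed in: The yellow stop's jam nut is tight again (within 0.12 rad, about 7 degrees, of its tight end) and its adjuster stands within 0.2 rad (about 11 degrees) of the green line, both at rest (value of joint jam_nut below 0.12 rad and value of joint adjuster between -0.2 and 0.2 rad and velocity of joint jam_nut between -0.05 and 0.05 rad/s and velocity of joint adjuster between -0.05 and 0.05 rad/s); the robot touches nothing.
It fails at once if the robot presses on the blue stop (more than 4 N) (contact force between any of the fingers, the arm and blue_stop above 4 N).
It fails at once if the yellow stop's adjuster is turned (faster than 0.5 rad/s) while its jam nut is tight (under 0.15 rad) (value of joint jam_nut below 0.15 rad and (velocity of joint adjuster above 0.5 rad/s or velocity of joint adjuster below -0.5 rad/s)).
It also fails if it takes over 61 s, if anything falls off the work surface, if the arm or the gripper's body presses on something with over 40 N, if the wrist force passes 120 N, or if a joint passes its speed limit or range.

## Working session

There is one attempt and no reset: what is moved stays moved. The work goes in short steps, Python scripts to look and compute and a tool call to move; the robot and the scene stay as the last step left them, time stands still between calls to the robot, and variables do not carry over. Pictures are saved under pics/ and viewed, at most 10 in all, crops included, and the job is handed in when it is done.

Besides the shell and the picture viewer there is one more tool, called after "Call:" as name(argument=value, ...), one argument or row to a line, values as JSON. apply_moves: Moves the arm, as the interface text tells. Its arguments: {"type":"object","properties":{"moves":{"type":"array"}},"required":["moves"]}

```bash
mkdir -p pics; cat > h.py <<'E'
import numpy as np, cv2
from scipy.spatial.transform import Rotation as R
from bench import ctrl
def cam(n):
    o=ctrl.get_obs(); im,d=ctrl.camera(n); p=ctrl.camera_params(n)
    if n=='wrist':
        T=np.eye(4); q=o['eef_rot']; T[:3,:3]=R.from_quat([q[1],q[2],q[3],q[0]]).as_matrix(); T[:3,3]=o['eef_pos']
        M=T@p['mount']
    else: M=p['cam_to_world']
    K=np.array(p['K']); v,u=np.mgrid[:420,:560]
    P=np.stack([(u-K[0,2])/K[0,0]*d,(v-K[1,2])/K[1,1]*d,d],-1)@np.array(M)[:3,:3].T+np.array(M)[:3,3]
    P[d==0]=np.nan
    return im,P
def save(n,im): cv2.imwrite('pics/'+n+'.png',im[...,::-1])
E
python3 - <<'E'
from h import *
ims=[]
for n in ['scene','side']:
    im,P=cam(n); ims.append(im)
    hsv=cv2.cvtColor(im,cv2.COLOR_RGB2HSV)
    for t in ['yellow_stop','lever_grip','adjuster','blue_stop']:
        for r in ctrl.outline_of(n,t)[:2]:
            print(n,t,round(r['score'],2),np.round(r['position']),r['region'].sum(),np.nanmedian(P[r['region']],0).round(3),np.nanmax(P[r['region']],0).round(3),np.nanmin(P[r['region']],0).round(3))
save('a',cv2.resize(np.vstack(ims),(560*5//7,600)) if 0 else cv2.resize(np.hstack(ims),(800,300)))
save('scene',ims[0])
print({k:np.round(v,3) for k,v in ctrl.get_obs().items()})
E
```

```text
scene yellow_stop 0.85 [250. 270.] 3628 [0.493 0.186 0.04 ] [0.593 0.264 0.133] [ 0.432  0.023 -0.001]
scene lever_grip 0.89 [235. 267.] 668 [0.501 0.218 0.054] [0.593 0.264 0.092] [0.482 0.153 0.   ]
scene adjuster 0.77 [251. 236.] 791 [0.497 0.175 0.101] [0.654 0.192 0.133] [0.48  0.003 0.001]
scene blue_stop 0.86 [334. 205.] 2038 [ 0.511 -0.154  0.04 ] [ 1.543 -0.081  0.133] [ 0.452 -2.263 -0.857]
side yellow_stop 0.88 [274. 199.] 2011 [0.501 0.145 0.036] [0.572 0.376 0.133] [ 0.432  0.099 -0.002]
side lever_grip 0.49 [276. 186.] 99 [0.504 0.152 0.05 ] [0.519 0.173 0.074] [0.485 0.121 0.039]
side adjuster 0.93 [275. 171.] 326 [0.501 0.151 0.091] [0.521 0.33  0.133] [ 0.483  0.12  -0.   ]
side blue_stop 0.63 [284. 296.] 3761 [ 0.518 -0.193  0.037] [ 0.58  -0.     0.134] [ 0.451 -0.237 -0.003]
{'time_s': np.float64(0.5), 'q': array([-1.47 ,  0.181,  1.607, -0.   ,  1.354, -0.206]), 'dq': array([-0.001, -0.001,  0.001, -0.001, -0.   , -0.001]), 'joint_efforts': array([ 0.0000e+00, -4.4444e+01, -3.5137e+01, -0.0000e+00,  2.0000e-03,
        0.0000e+00]), 'eef_pos': array([ 0.174, -0.548,  0.231]), 'eef_rot': array([-0.   ,  0.988,  0.153, -0.   ]), 'wrist_force': array([-0.069,  0.109,  0.295]), 'torque': array([ 0.051, -0.049,  0.011]), 'grasp_force': np.float64(0.0), 'opening': np.float64(1.001)}
```

View pics/a.png

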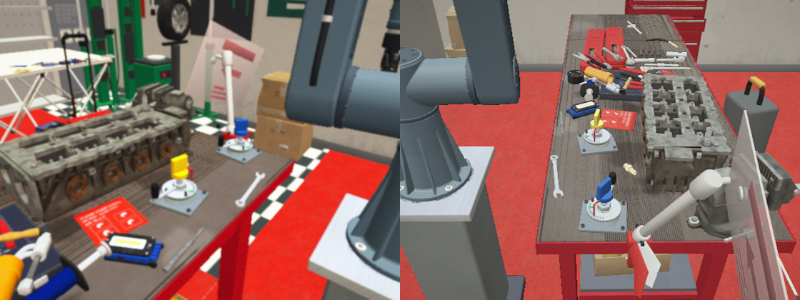

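View pics/scene.png

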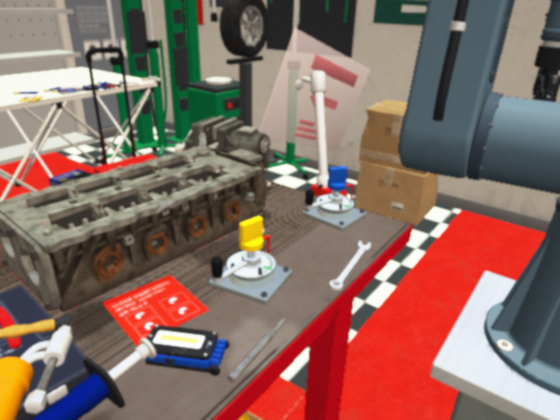

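The wide views show the yellow stop (scene px 250,265) near (0.50, 0.16) and the blue one near (0.515, -0.18), with a white lamp arm beyond the blue stop. Next I'll measure the yellow stop's pose and the obstacles along the path.

```bash
python3 - <<'E'
from h import *
A=[]
for n in ['scene','side']:
    im,P=cam(n); hsv=cv2.cvtColor(im,cv2.COLOR_RGB2HSV); A.append(P.reshape(-1,3))
    x,y,z=P[...,0],P[...,1],P[...,2]
    near=(abs(x-.5)<.12)&(abs(y-.16)<.12)
    pl=near&(z>.006)&(z<.018)
    rect=cv2.minAreaRect((P[pl][:,:2]*1000).astype(np.float32)); print(n,'plate',rect,pl.sum())
    di=near&(z>.035)&(z<.043)&(hsv[...,1]<60)&(hsv[...,2]>150)
    print('dial',cv2.minEnclosingCircle((P[di][:,:2]*1000).astype(np.float32)),di.sum())
    for nm,m in dict(bar=(hsv[...,0]>20)&(hsv[...,0]<35)&(hsv[...,1]>120)&(z>.095)&(z<.14),
        red=((hsv[...,0]<8)|(hsv[...,0]>172))&(hsv[...,1]>120)&(z>.03),
        green=(hsv[...,0]>40)&(hsv[...,0]<80)&(hsv[...,1]>80)&(z>.03),
        blk=(hsv[...,2]<60)&(z>.058)&(z<.095)).items():
        m=m&near
        if m.sum(): 
            q=P[m]; print(nm,m.sum(),q.mean(0).round(4),q.min(0).round(3),q.max(0).round(3))
            if nm=='bar': print(cv2.minAreaRect((q[:,:2]*1000).astype(np.float32)))
A=np.vstack(A); A=A[~np.isnan(A).any(1)]
# obstacle map: max height per 10cm cell, z .15+
for xx in np.arange(0,1.0,.1):
    print('%.1f'%xx,[ (lambda s: f"{s[:,2].min():.2f}-{s[:,2].max():.2f}" if len(s)>3 else '.')(A[(abs(A[:,0]-xx-.05)<.05)&(abs(A[:,1]-yy-.05)<.05)&(A[:,2]>.14)&(A[:,2]<1)]) for yy in np.arange(-.8,.5,.1)])
E
```

```text
scene plate ((501.280517578125, 191.67416381835938), (240.30503845214844, 170.73268127441406), 1.5148581266403198) 1188
dial ((501.6206359863281, 168.73448181152344), 47.48826599121094) 656
bar 462 [0.4987 0.1722 0.116 ] [0.49  0.147 0.095] [0.512 0.192 0.132]
((501.2904968261719, 169.38348388671875), (45.7685546875, 15.817595481872559), 80.12718200683594)
red 43 [0.4934 0.1294 0.0701] [0.491 0.126 0.047] [0.496 0.138 0.086]
green 10 [0.4655 0.1618 0.0412] [0.461 0.158 0.04 ] [0.471 0.165 0.042]
blk 200 [0.5027 0.2572 0.078 ] [0.496 0.244 0.059] [0.515 0.263 0.092]
side plate ((488.295654296875, 173.14340209960938), (240.40353393554688, 237.35592651367188), 83.6595458984375) 800
dial ((501.4311828613281, 164.98167419433594), 47.76042175292969) 458
bar 119 [0.5019 0.1551 0.114 ] [0.492 0.14  0.096] [0.511 0.186 0.132]
((501.74462890625, 163.40663146972656), (48.534523010253906, 12.413997650146484), 77.32720184326172)
red 20 [0.4948 0.1269 0.0688] [0.494 0.12  0.044] [0.497 0.141 0.084]
green 6 [0.4673 0.1593 0.04  ] [0.463 0.155 0.038] [0.473 0.163 0.041]
0.0 ['.', '.', '.', '.', '.',
[... 194 characters left out ...]
 '.', '.', '.', '.', '0.26-0.54', '0.25-0.52', '.', '.', '.', '.']
0.3 ['.', '.', '.', '.', '.', '.', '.', '.', '.', '.', '.', '.', '.']
0.4 ['.', '.', '.', '.', '.', '.', '.', '.', '.', '.', '.', '.', '.']
0.5 ['.', '.', '.', '.', '.', '.', '.', '.', '.', '.', '.', '.', '.']
0.6 ['.', '.', '.', '.', '0.14-0.32', '0.14-0.17', '.', '0.14-0.15', '.', '.', '.', '.', '.']
0.7 ['0.19-0.29', '0.14-0.32', '0.14-0.36', '0.14-0.39', '0.14-0.42', '0.14-0.38', '0.14-0.17', '0.14-0.15', '.', '.', '.', '.', '0.14-0.14']
0.8 ['.', '.', '.', '.', '.', '0.14-0.18', '0.14-0.18', '0.14-0.19', '.', '0.14-0.14', '.', '.', '.']
0.9 ['.', '.', '.', '.', '.', '0.14-0.18', '0.14-0.18', '.', '.', '.', '.', '.', '.']
```

Axis is about (0.5015, 0.167). The stop's yaw is about 11°, the lever sits at about 88°, and the pointer at about +67° from the line. I'll move above the stop first.

Call:
apply_moves(
  moves=[
    {"jaw": 1, "offset": [36, -41, -8], "rot": [0, 0, 0]},
    {"jaw": 1, "offset": [36, -41, -8], "rot": [0, 0, 0]},
    {"jaw": 1, "offset": [36, -41, -8], "rot": [0, 0, 0]},
    {"jaw": 1, "offset": [36, -41, -8], "rot": [0, 0, 0]},
    {"jaw": 1, "offset": [36, -41, -8], "rot": [0, 0, 0]},
  ],
)

```text
time_s: 1.23
eef_pos: [0.2838, -0.2968, 0.2717]
eef_rot: [0.0, 0.988, 0.153, 0.0]
wrist_force: [0.6, -1.1, 0.4]
opening: 1.001
grasp_force: 0.0
```

Call:
apply_moves(
  moves=[
    {"jaw": 1, "offset": [36, -41, -8], "rot": [0, 0, 0]},
    {"jaw": 1, "offset": [36, -41, -8], "rot": [0, 0, 0]},
    {"jaw": 1, "offset": [36, -41, -8], "rot": [0, 0, 0]},
    {"jaw": 1, "offset": [36, -41, -8], "rot": [0, 0, 0]},
    {"jaw": 1, "offset": [36, -41, -8], "rot": [0, 0, 0]},
  ],
)

```text
time_s: 1.85
eef_pos: [0.3935, -0.0469, 0.312]
eef_rot: [0.0, 0.988, 0.153, 0.001]
wrist_force: [-0.3, -0.5, -0.7]
opening: 1.002
grasp_force: 0.0
```

Call:
apply_moves(
  moves=[
    {"jaw": 1, "offset": [36, -41, 0], "rot": [0, 0, 0]},
    {"jaw": 1, "offset": [36, -41, 0], "rot": [0, 0, 0]},
    {"jaw": 1, "offset": [36, -41, 0], "rot": [0, 0, 0]},
    {"jaw": 1, "offset": [36, -41, 0], "rot": [0, 0, 0]},
    {"jaw": 1, "offset": [36, -41, 0], "rot": [0, 0, 0]},
  ],
)

```text
time_s: 2.48
eef_pos: [0.5033, 0.2031, 0.3115]
eef_rot: [0.0, 0.988, 0.153, 0.0]
wrist_force: [0.2, -0.5, 0.2]
opening: 0.997
grasp_force: 0.0
```

Call:
apply_moves(
  moves=[
    {"jaw": 0.6, "offset": [0, 0, 0], "rot": [0, 0, -10]},
    {"jaw": 0.6, "offset": [0, 0, 0], "rot": [0, 0, -10]},
    {"jaw": 0.6, "offset": [0, 0, 0], "rot": [0, 0, -10]},
    {"jaw": 0.6, "offset": [0, 0, 0], "rot": [0, 0, -10]},
    {"jaw": 0.6, "offset": [0, 0, 0], "rot": [0, 0, -10]},
  ],
)

```text
time_s: 3.1
eef_pos: [0.5027, 0.2012, 0.3113]
eef_rot: [0.0, 0.829, 0.559, 0.0]
wrist_force: [0.9, -0.0, -1.3]
opening: 0.6
grasp_force: 0.0
```

Call:
apply_moves(
  moves=[
    {"jaw": 0.6, "offset": [0, 0, 0], "rot": [0, 0, -10]},
    {"jaw": 0.6, "offset": [0, 0, 0], "rot": [0, 0, -10]},
    {"jaw": 0.6, "offset": [0, 0, 0], "rot": [0, 0, 0]},
    {"jaw": 0.6, "offset": [0, 0, 0], "rot": [0, 0, 0]},
    {"jaw": 0.6, "offset": [0, 0, 0], "rot": [0, 0, 0]},
  ],
)

```text
time_s: 3.72
eef_pos: [0.5027, 0.2012, 0.3113]
eef_rot: [0.0, 0.723, 0.691, -0.0]
wrist_force: [0.7, -0.5, -0.1]
opening: 0.599
grasp_force: 0.0
```

```bash
cat > m.py <<'E'
from h import *
def look(tag):
    o=ctrl.get_obs(); Rm=R.from_quat(np.roll(o['eef_rot'],-1)).as_matrix()
    print('t',o['time_s'],'pos',o['eef_pos'].round(4),'phi',np.degrees(np.arctan2(Rm[1,0],Rm[0,0])).round(1),'z',Rm[:,2].round(3),'open',round(float(o['opening']),2),'F',o['wrist_force'].round(1),'q6',o['q'][5].round(2))
    im,P=cam('wrist'); hsv=cv2.cvtColor(im,cv2.COLOR_RGB2HSV); z=P[...,2]
    near=(abs(P[...,0]-.5)<.12)&(abs(P[...,1]-.16)<.12); h=hsv[...,0]; s=hsv[...,1]
    for nm,m in dict(bar=(h>20)&(h<35)&(s>120)&(z>.122)&(z<.14),dial=(z>.035)&(z<.043)&(s<60)&(hsv[...,2]>150),
        red=((h<8)|(h>172))&(s>120)&(z>.03),green=(h>40)&(h<80)&(s>80)&(z>.03),
        blk=(hsv[...,2]<70)&(z>.08)&(z<.097)).items():
        m=m&near
        if m.sum()>3:
            q=P[m]; f=(q[:,:2]*1000).astype(np.float32)
            print(nm,m.sum(),q.mean(0).round(4),np.round(cv2.minEnclosingCircle(f)[0],1),[np.round(k,1) for k in cv2.minAreaRect(f)])
    save(tag,im)
E
python3 -c "
from m import *; look('w1')"
```

```text
t 3.725 pos [0.5027 0.2012 0.3113] phi 87.5 z [ 0. -0. -1.] open 0.6 F [ 0.7 -0.5 -0.1] q6 0.21
bar 494 [0.5019 0.1676 0.129 ] [501.6 166.4] [array([501.8, 166.4]), array([45.3, 13. ]), np.float64(78.6)]
dial 2140 [0.5035 0.173  0.0385] [501.5 165.7] [array([502.1, 166.2]), array([90.7, 92.8]), np.float64(86.2)]
red 281 [0.4574 0.2128 0.3704] [491.1 183.2] [array([485. , 188.9]), array([85.1, 99.5]), np.float64(46.9)]
green 47 [0.4683 0.1596 0.0395] [468.3 159.3] [array([468.2, 159.8]), array([15. ,  5.7]), np.float64(11.3)]
blk 70 [0.5077 0.2531 0.0868] [507.1 250.9] [array([507.3, 251.4]), array([18. , 16.9]), np.float64(84.1)]
```

View pics/w1.png

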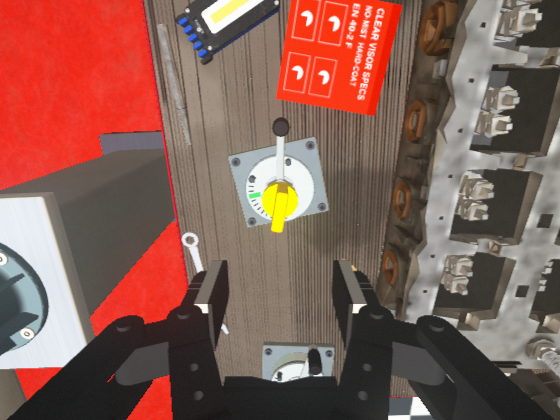

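The close look shows the axis at px (279,190), the grip at (280,127) and the green line at (254,195). In numbers that is axis (0.5017, 0.166), grip (0.507, 0.251), yaw about 11.2°, and adjuster about +67°. Next I'll straddle the grip.

Call:
apply_moves(
  moves=[
    {"jaw": 0.6, "offset": [50, 2, 0], "rot": [0, 0, 0]},
    {"jaw": 0.6, "offset": [0, 0, 50], "rot": [0, 0, 0]},
    {"jaw": 0.6, "offset": [0, 0, 50], "rot": [0, 0, 0]},
    {"jaw": 0.6, "offset": [0, 0, 50], "rot": [0, 0, 0]},
    {"jaw": 0.6, "offset": [0, 0, 40], "rot": [0, 0, 0]},
  ],
)

```text
time_s: 4.4
eef_pos: [0.5061, 0.2509, 0.1192]
eef_rot: [-0.0, 0.722, 0.692, -0.001]
wrist_force: [0.8, -0.1, -0.1]
opening: 0.599
grasp_force: 0.0
```

Call:
apply_moves(
  moves=[
    {"jaw": 0.6, "offset": [0, 0, 20], "rot": [0, 0, 0]},
    {"jaw": 0.6, "offset": [0, 0, 20], "rot": [0, 0, 0]},
    {"jaw": 0.6, "offset": [0, 0, 20], "rot": [0, 0, 0]},
    {"jaw": 0.6, "offset": [0, 0, 3], "rot": [0, 0, 0]},
    {"jaw": 0.4, "offset": [0, 0, 0], "rot": [0, 0, 0]},
  ],
)

```text
time_s: 5.03
eef_pos: [0.5071, 0.2511, 0.0586]
eef_rot: [0.0, 0.722, 0.692, 0.0]
wrist_force: [-0.7, 0.1, 0.1]
opening: 0.412
grasp_force: 0.0
```

```bash
python3 - <<'E'
from m import *
look('w2')
E
```

```text
t 5.025 pos [0.5071 0.2511 0.0586] phi 87.6 z [ 0.  0. -1.] open 0.41 F [-0.7  0.1  0.1] q6 0.29
dial 3307 [0.506  0.186  0.0388] [505.  180.4] [array([505.6, 186. ]), array([48. , 62.4]), np.float64(87.5)]
red 40 [0.4515 0.2649 0.1319] [451.6 265. ] [array([451.6, 264.9]), array([2.5, 1.8]), np.float64(36.0)]
blk 2774 [0.5079 0.2542 0.0875] [508.9 256.8] [array([508.6, 250.9]), array([22.3, 62.1]), np.float64(87.4)]
```

View pics/w2.png

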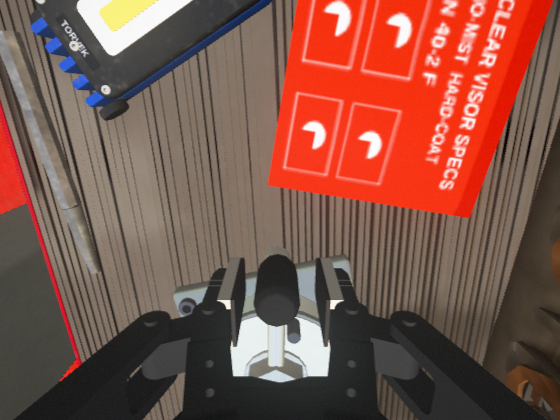

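The grip sits between the fingers at px (278,290). Swinging the lever 52° anticlockwise on an arc.

Call:
apply_moves(
  moves=[
    {"jaw": 0.4, "offset": [-0.35, -7.7, 0], "rot": [0, 0, -5.2]},
    {"jaw": 0.4, "offset": [-0.35, -7.7, 0], "rot": [0, 0, -5.2]},
    {"jaw": 0.4, "offset": [-0.35, -7.7, 0], "rot": [0, 0, -5.2]},
    {"jaw": 0.4, "offset": [-0.35, -7.7, 0], "rot": [0, 0, -5.2]},
    {"jaw": 0.4, "offset": [-0.35, -7.7, 0], "rot": [0, 0, -5.2]},
  ],
)

```text
time_s: 5.7
eef_pos: [0.4709, 0.2451, 0.0599]
eef_rot: [0.001, 0.547, 0.837, 0.002]
wrist_force: [2.9, 3.2, -0.9]
opening: 0.402
grasp_force: 2.0
```

Call:
apply_moves(
  moves=[
    {"jaw": 0.4, "offset": [-0.35, -7.7, 0], "rot": [0, 0, -5.2]},
    {"jaw": 0.4, "offset": [-0.35, -7.7, 0], "rot": [0, 0, -5.2]},
    {"jaw": 0.4, "offset": [-0.35, -7.7, 0], "rot": [0, 0, -5.2]},
    {"jaw": 0.4, "offset": [-0.35, -7.7, 0], "rot": [0, 0, -5.2]},
    {"jaw": 0.4, "offset": [-0.35, -7.7, 0], "rot": [0, 0, -5.2]},
  ],
)

```text
time_s: 6.32
eef_pos: [0.4398, 0.2225, 0.06]
eef_rot: [0.001, 0.344, 0.939, 0.002]
wrist_force: [-0.1, 6.2, 1.2]
opening: 0.399
grasp_force: 2.1
```

Call:
apply_moves(
  moves=[
    {"jaw": 0.6, "offset": [0, 0, 0], "rot": [0, 0, 0]},
    {"jaw": 0.6, "offset": [0, 0, 0], "rot": [0, 0, 0]},
    {"jaw": 0.6, "offset": [0, 0, -20], "rot": [0, 0, 0]},
    {"jaw": 0.6, "offset": [0, 0, -40], "rot": [0, 0, 0]},
    {"jaw": 0.6, "offset": [0, 0, -60], "rot": [0, 0, 0]},
  ],
)

```text
time_s: 6.95
eef_pos: [0.4374, 0.2209, 0.1782]
eef_rot: [-0.002, 0.346, 0.938, -0.001]
wrist_force: [0.7, 0.6, -0.2]
opening: 0.599
grasp_force: 0.0
```

Call:
apply_moves(
  moves=[
    {"jaw": 0.6, "offset": [-25, 0, -40], "rot": [0, 0, 10]},
    {"jaw": 0.6, "offset": [-20, 0, -20], "rot": [0, 0, 10]},
    {"jaw": 0.6, "offset": [-20, 0, 0], "rot": [0, 0, 10]},
    {"jaw": 0.6, "offset": [0, 0, 0], "rot": [0, 0, 10]},
    {"jaw": 0.6, "offset": [0, 0, 0], "rot": [0, 0, 10]},
  ],
)

```text
time_s: 7.58
eef_pos: [0.4806, 0.1719, 0.2385]
eef_rot: [0.0, 0.712, 0.702, 0.0]
wrist_force: [-0.6, 0.1, -1.5]
opening: 0.599
grasp_force: 0.0
```

```bash
python3 - <<'E'
from m import *
look('w3')
E
```

```text
t 7.575 pos [0.4806 0.1719 0.2385] phi 89.1 z [ 0. -0. -1.] open 0.6 F [-0.6  0.1 -1.5] q6 0.13
bar 836 [0.5017 0.1678 0.129 ] [501.9 166.1] [array([501.9, 166.1]), array([45.2, 13.2]), np.float64(78.6)]
dial 3173 [0.5035 0.1747 0.0385] [501.7 165.6] [array([501.5, 166.9]), array([91.3, 93.3]), np.float64(88.5)]
red 317 [0.4353 0.1804 0.2912] [455.8 153.5] [array([462., 164.]), array([39.7, 96. ]), np.float64(59.5)]
green 73 [0.4684 0.1596 0.0395] [468.4 159.1] [array([468.3, 159.7]), array([15.4,  6. ]), np.float64(9.7)]
blk 138 [0.4469 0.2297 0.0869] [444.9 228.4] [array([444.9, 228.5]), array([18.2, 17.6]), np.float64(88.0)]
```

View pics/w3.png

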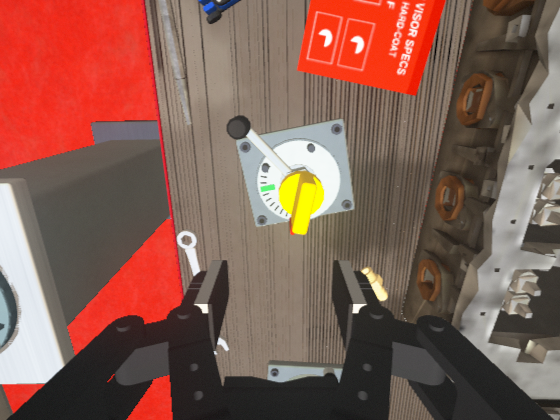

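The lever is now at about 132°, so the nut is loose at about 0.80 rad (grip at px 238,127). The bar is at 78.6°. Next I'll grasp it.

Call:
apply_moves(
  moves=[
    {"jaw": 0.6, "offset": [-5.6, 21.3, 0], "rot": [0, 0, 10.5]},
    {"jaw": 0.6, "offset": [0, 0, 50], "rot": [0, 0, 0]},
    {"jaw": 0.6, "offset": [0, 0, 40], "rot": [0, 0, 0]},
    {"jaw": 0.6, "offset": [0, 0, 30], "rot": [0, 0, 0]},
    {"jaw": 0.6, "offset": [0, 0, 22], "rot": [0, 0, 0]},
  ],
)

```text
time_s: 8.25
eef_pos: [0.5009, 0.1665, 0.0948]
eef_rot: [-0.0, 0.771, 0.637, -0.001]
wrist_force: [-0.0, 0.6, 0.2]
opening: 0.6
grasp_force: 0.0
```

Call:
apply_moves(
  moves=[
    {"jaw": 0, "offset": [0, 0, 0], "rot": [0, 0, 0]},
    {"jaw": 0, "offset": [0, 0, 0], "rot": [0, 0, 0]},
    {"jaw": 0, "offset": [0, 0, 0], "rot": [0, 0, 0]},
    {"jaw": 0, "offset": [0, 0, 0], "rot": [0, 0, 0]},
    {"jaw": 0, "offset": [0, 0, 0], "rot": [0, 0, 0]},
  ],
)

```text
time_s: 8.88
eef_pos: [0.5008, 0.1668, 0.0974]
eef_rot: [-0.0, 0.771, 0.637, -0.0]
wrist_force: [-4.1, 0.5, 2.7]
opening: 0.14
grasp_force: 59.4
```

Call:
apply_moves(
  moves=[
    {"jaw": 0, "offset": [0, 0, 0], "rot": [0, 0, 6.8]},
    {"jaw": 0, "offset": [0, 0, 0], "rot": [0, 0, 6.8]},
    {"jaw": 0, "offset": [0, 0, 0], "rot": [0, 0, 6.8]},
    {"jaw": 0, "offset": [0, 0, 0], "rot": [0, 0, 6.8]},
    {"jaw": 0, "offset": [0, 0, 0], "rot": [0, 0, 6.8]},
  ],
)

```text
time_s: 9.5
eef_pos: [0.5011, 0.1667, 0.0974]
eef_rot: [-0.0, 0.924, 0.382, -0.0]
wrist_force: [-4.5, -0.0, 1.6]
opening: 0.145
grasp_force: 59.2
```

Call:
apply_moves(
  moves=[
    {"jaw": 0, "offset": [0, 0, 0], "rot": [0, 0, 6.8]},
    {"jaw": 0, "offset": [0, 0, 0], "rot": [0, 0, 6.8]},
    {"jaw": 0, "offset": [0, 0, 0], "rot": [0, 0, 6.8]},
    {"jaw": 0, "offset": [0, 0, 0], "rot": [0, 0, 6.8]},
    {"jaw": 0, "offset": [0, 0, 0], "rot": [0, 0, 6.8]},
  ],
)

```text
time_s: 10.12
eef_pos: [0.5012, 0.1664, 0.0974]
eef_rot: [0.0, 0.995, 0.095, -0.0]
wrist_force: [-3.2, -1.3, 0.2]
opening: 0.147
grasp_force: 59.2
```

Call:
apply_moves(
  moves=[
    {"jaw": 0, "offset": [0, 0, 0], "rot": [0, 0, 0]},
    {"jaw": 0, "offset": [0, 0, 0], "rot": [0, 0, 0]},
    {"jaw": 0.6, "offset": [0, 0, 0], "rot": [0, 0, 0]},
    {"jaw": 0.6, "offset": [0, 0, 0], "rot": [0, 0, 0]},
    {"jaw": 0.6, "offset": [0, 0, 0], "rot": [0, 0, 0]},
  ],
)

```text
time_s: 10.75
eef_pos: [0.502, 0.1666, 0.0967]
eef_rot: [-0.0, 0.995, 0.097, 0.001]
wrist_force: [-0.1, 0.3, -0.1]
opening: 0.596
grasp_force: 0.0
```

Call:
apply_moves(
  moves=[
    {"jaw": 0.6, "offset": [0, 0, -30], "rot": [0, 0, 0]},
    {"jaw": 0.6, "offset": [0, 0, -50], "rot": [0, 0, 0]},
    {"jaw": 0.6, "offset": [0, 0, -50], "rot": [0, 0, 0]},
    {"jaw": 0.6, "offset": [0, 0, -10], "rot": [0, 0, -10]},
    {"jaw": 0.6, "offset": [0, 0, 0], "rot": [0, 0, -10]},
  ],
)

```text
time_s: 11.38
eef_pos: [0.5026, 0.1667, 0.2383]
eef_rot: [0.0, 0.963, 0.271, 0.002]
wrist_force: [-0.1, -0.2, -1.1]
opening: 0.6
grasp_force: 0.0
```

```bash
python3 - <<'E'
from m import *
look('w4')
E
```

```text
t 11.375 pos [0.5026 0.1667 0.2383] phi 31.4 z [ 0.004  0.    -1.   ] open 0.6 F [-0.1 -0.2 -1.1] q6 1.12
bar 847 [0.5039 0.1667 0.1291] [502.5 166.6] [array([502.6, 166. ]), array([45.6, 13.1]), np.float64(11.2)]
dial 3389 [0.5132 0.1693 0.0386] [502.1 166. ] [array([502.4, 165.8]), array([92.5, 92.3]), np.float64(43.8)]
red 498 [0.5043 0.179  0.2901] [513.7 169.2] [array([495.3, 156.4]), array([ 59.4, 125.9]), np.float64(34.5)]
green 5 [0.474  0.1653 0.0751] [471.8 164.3] [array([471.7, 164.4]), array([24.4,  0.2]), np.float64(21.6)]
blk 132 [0.4505 0.2274 0.0857] [446.4 227.7] [array([447.6, 227.3]), array([18.2, 13.5]), np.float64(75.6)]
```

View pics/w4.png

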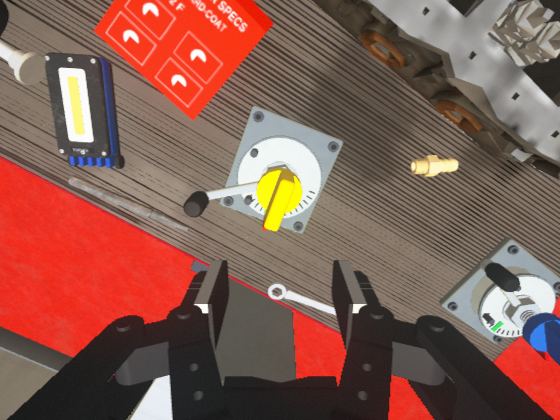

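The bar is now at 11.2°, so the pointer covers the green line (adjuster at px 275,205, grip at 196,204). Next I'll return to the lever.

Call:
apply_moves(
  moves=[
    {"jaw": 0.6, "offset": [-8.4, -41.4, 0], "rot": [0, 0, 0]},
    {"jaw": 0.6, "offset": [-8.4, -41.4, 0], "rot": [0, 0, 0]},
    {"jaw": 0.6, "offset": [0, 0, 0], "rot": [0, 0, -10]},
    {"jaw": 0.6, "offset": [0, 0, 0], "rot": [0, 0, -10]},
    {"jaw": 0.6, "offset": [0, 0, 0], "rot": [0, 0, -10]},
  ],
)

```text
time_s: 12.05
eef_pos: [0.4442, 0.2289, 0.2361]
eef_rot: [-0.0, 0.86, 0.51, -0.0]
wrist_force: [0.4, 0.1, 0.5]
opening: 0.599
grasp_force: 0.0
```

Call:
apply_moves(
  moves=[
    {"jaw": 0.6, "offset": [0, 0, 0], "rot": [0, 0, -10]},
    {"jaw": 0.6, "offset": [0, 0, 0], "rot": [0, 0, -10]},
    {"jaw": 0.6, "offset": [0, 0, 0], "rot": [0, 0, -10]},
    {"jaw": 0.6, "offset": [0, 0, 0], "rot": [0, 0, -10]},
    {"jaw": 0.6, "offset": [0, 0, 0], "rot": [0, 0, -10]},
  ],
)

```text
time_s: 12.68
eef_pos: [0.4443, 0.2287, 0.2361]
eef_rot: [-0.0, 0.565, 0.825, -0.0]
wrist_force: [0.0, -0.0, 0.8]
opening: 0.598
grasp_force: 0.0
```

Call:
apply_moves(
  moves=[
    {"jaw": 0.6, "offset": [0, 0, 0], "rot": [0, 0, -10]},
    {"jaw": 0.6, "offset": [0, 0, 0], "rot": [0, 0, -10]},
    {"jaw": 0.6, "offset": [0, 0, 50], "rot": [0, 0, 0]},
    {"jaw": 0.6, "offset": [0, 0, 30], "rot": [0, 0, 0]},
    {"jaw": 0.6, "offset": [0, 0, 0], "rot": [0, 0, 0]},
  ],
)

```text
time_s: 13.3
eef_pos: [0.4423, 0.2282, 0.1538]
eef_rot: [-0.002, 0.415, 0.91, -0.002]
wrist_force: [-0.0, -0.5, 0.1]
opening: 0.601
grasp_force: 0.0
```

```bash
python3 - <<'E'
from m import *
look('w5')
E
```

```text
t 13.3 pos [0.4423 0.2282 0.1538] phi 131.0 z [-0.006 -0.001 -1.   ] open 0.6 F [-0.  -0.5  0.1] q6 -0.48
bar 1365 [0.4983 0.1676 0.1279] [500.9 166.9] [array([501. , 165.8]), array([45.3, 13.8]), np.float64(11.0)]
dial 3373 [0.4975 0.176  0.0387] [501.8 165.5] [array([497.9, 168.3]), array([90.9, 81.8]), np.float64(40.8)]
red 282 [0.4655 0.1594 0.0743] [474.1 144.8] [array([479.4, 150.9]), array([18.6, 43. ]), np.float64(49.1)]
green 100 [0.4686 0.1597 0.0394] [468.3 159.3] [array([468.3, 159.2]), array([15.9,  7. ]), np.float64(6.4)]
blk 580 [0.443  0.2299 0.0875] [443.8 228.8] [array([444., 229.]), array([17.8, 18.3]), np.float64(57.0)]
```

Call:
apply_moves(
  moves=[
    {"jaw": 0.6, "offset": [0, 0, 30], "rot": [0, 0, 0]},
    {"jaw": 0.6, "offset": [0, 0, 30], "rot": [0, 0, 0]},
    {"jaw": 0.6, "offset": [0, 0, 20], "rot": [0, 0, 0]},
    {"jaw": 0.6, "offset": [0, 0, 16], "rot": [0, 0, 0]},
    {"jaw": 0.4, "offset": [0, 0, 0], "rot": [0, 0, 0]},
  ],
)

```text
time_s: 13.98
eef_pos: [0.4444, 0.2288, 0.0603]
eef_rot: [-0.0, 0.414, 0.91, -0.0]
wrist_force: [-0.3, 0.3, 0.3]
opening: 0.409
grasp_force: 0.0
```

Call:
apply_moves(
  moves=[
    {"jaw": 0.4, "offset": [-0.35, 7.7, 0], "rot": [0, 0, 5.2]},
    {"jaw": 0.4, "offset": [-0.35, 7.7, 0], "rot": [0, 0, 5.2]},
    {"jaw": 0.4, "offset": [-0.35, 7.7, 0], "rot": [0, 0, 5.2]},
    {"jaw": 0.4, "offset": [-0.35, 7.7, 0], "rot": [0, 0, 5.2]},
    {"jaw": 0.4, "offset": [-0.35, 7.7, 0], "rot": [0, 0, 5.2]},
  ],
)

```text
time_s: 14.6
eef_pos: [0.4779, 0.2468, 0.0612]
eef_rot: [-0.0, 0.609, 0.793, -0.0]
wrist_force: [-3.5, -1.2, 0.0]
opening: 0.402
grasp_force: 1.6
```

Call:
apply_moves(
  moves=[
    {"jaw": 0.4, "offset": [-0.35, 7.7, 0], "rot": [0, 0, 5.2]},
    {"jaw": 0.4, "offset": [-0.35, 7.7, 0], "rot": [0, 0, 5.2]},
    {"jaw": 0.4, "offset": [-0.35, 7.7, 0], "rot": [0, 0, 5.2]},
    {"jaw": 0.4, "offset": [0, 3, 0], "rot": [0, 0, 2]},
    {"jaw": 0.4, "offset": [0, 3, 0], "rot": [0, 0, 2]},
  ],
)

```text
time_s: 15.22
eef_pos: [0.5071, 0.2499, 0.0611]
eef_rot: [-0.0, 0.735, 0.678, 0.0]
wrist_force: [-3.5, 1.5, 2.7]
opening: 0.402
grasp_force: 1.7
```

```bash
python3 - <<'E'
from m import *
look('w6')
o=ctrl.get_obs()['eef_pos']; print(np.degrees(np.arctan2(o[1]-.166,o[0]-.5017)))
E
```

```text
t 15.225 pos [0.5071 0.2499 0.0611] phi 85.4 z [ 0.     0.001 -1.   ] open 0.4 F [-3.5  1.5  2.7] q6 0.33
dial 3339 [0.504  0.185  0.0389] [503.4 178.5] [array([503.5, 185.4]), array([53.9, 62.2]), np.float64(84.7)]
red 5 [0.4541 0.2657 0.13  ] [454.2 265.8] [array([454.3, 265.8]), array([1.2, 0.2]), np.float64(41.9)]
green 22 [0.4824 0.1985 0.0739] [485.2 214.3] [array([485.4, 214.2]), array([107.8,   4.5]), np.float64(76.8)]
blk 2742 [0.5049 0.2539 0.0876] [509.3 255.4] [array([509.2, 250.9]), array([21.9, 61.4]), np.float64(88.1)]
85.93426209060749
```

Tool angle is 86°. About 6° of slack remains, so I'll push on in small steps until the stop resists.

Call:
apply_moves(
  moves=[
    {"jaw": 0.4, "offset": [0, 2, 0], "rot": [0, 0, 1]},
    {"jaw": 0.4, "offset": [0, 2, 0], "rot": [0, 0, 1]},
    {"jaw": 0.4, "offset": [0, 1.5, 0], "rot": [0, 0, 0]},
    {"jaw": 0.4, "offset": [0, 1, 0], "rot": [0, 0, 0]},
    {"jaw": 0.4, "offset": [0, 0.5, 0], "rot": [0, 0, 0]},
  ],
)

```text
time_s: 15.9
eef_pos: [0.5139, 0.2488, 0.0602]
eef_rot: [-0.0, 0.746, 0.666, -0.0]
wrist_force: [-2.8, 3.3, 2.1]
opening: 0.401
grasp_force: 1.7
```

Call:
apply_moves(
  moves=[
    {"jaw": 0.4, "offset": [0, 1, 0], "rot": [0, 0, 0]},
    {"jaw": 0.4, "offset": [0, 1, 0], "rot": [0, 0, 0]},
    {"jaw": 0.4, "offset": [0, 0.5, 0], "rot": [0, 0, 0]},
    {"jaw": 0.4, "offset": [0, 0.5, 0], "rot": [0, 0, 0]},
    {"jaw": 0.4, "offset": [0, 0, 0], "rot": [0, 0, 0]},
  ],
)

```text
time_s: 16.52
eef_pos: [0.515, 0.2488, 0.06]
eef_rot: [-0.001, 0.746, 0.666, -0.001]
wrist_force: [-9.4, 3.7, 6.1]
opening: 0.402
grasp_force: 4.8
```

The tool moved only 1.1 mm of the 3 mm commanded and the force tripled, so the lever is at its pin. I'll back off, lift and check.

Call:
apply_moves(
  moves=[
    {"jaw": 0.4, "offset": [0, -3, 0], "rot": [0, 0, 0]},
    {"jaw": 0.4, "offset": [0, -5, 0], "rot": [0, 0, 0]},
    {"jaw": 0.6, "offset": [0, 0, 0], "rot": [0, 0, 0]},
    {"jaw": 0.6, "offset": [0, 0, 0], "rot": [0, 0, 0]},
    {"jaw": 0.6, "offset": [0, 0, -20], "rot": [0, 0, 0]},
  ],
)

```text
time_s: 17.15
eef_pos: [0.5078, 0.2488, 0.079]
eef_rot: [-0.001, 0.746, 0.666, -0.002]
wrist_force: [-0.4, -0.1, 0.9]
opening: 0.597
grasp_force: 0.0
```

Call:
apply_moves(
  moves=[
    {"jaw": 0.6, "offset": [0, 0, -50], "rot": [0, 0, 0]},
    {"jaw": 0.6, "offset": [0, 0, -50], "rot": [0, 0, 0]},
    {"jaw": 0.6, "offset": [0, 0, -50], "rot": [0, 0, 0]},
    {"jaw": 0.6, "offset": [0, 0, 0], "rot": [0, 0, 0]},
    {"jaw": 0.6, "offset": [0, 0, 0], "rot": [0, 0, 0]},
  ],
)

```text
time_s: 17.77
eef_pos: [0.5088, 0.2492, 0.2299]
eef_rot: [-0.0, 0.746, 0.666, -0.0]
wrist_force: [-0.9, 0.3, -0.1]
opening: 0.598
grasp_force: 0.0
```

```bash
python3 - <<'E'
from m import *
look('w7')
E
```

```text
t 17.775 pos [0.5088 0.2492 0.2299] phi 83.5 z [-0. -0. -1.] open 0.6 F [-0.9  0.3 -0.1] q6 0.36
bar 807 [0.5022 0.1681 0.1283] [501.6 167.2] [array([501.7, 166.6]), array([46. , 13.3]), np.float64(11.0)]
dial 2538 [0.5053 0.1771 0.0386] [501.7 166. ] [array([503.1, 171.9]), array([79.6, 92.1]), np.float64(79.6)]
red 266 [0.4689 0.2072 0.1746] [474.3 212.9] [array([465.9, 213.7]), array([114.3,  35.8]), np.float64(84.5)]
green 59 [0.4687 0.1597 0.0394] [468.2 159.8] [array([468.2, 159.4]), array([15.2,  6.9]), np.float64(13.1)]
blk 115 [0.5101 0.2556 0.0859] [509.1 251. ] [array([509.7, 251.6]), array([17. , 18.5]), np.float64(37.2)]
```

View pics/w7.png

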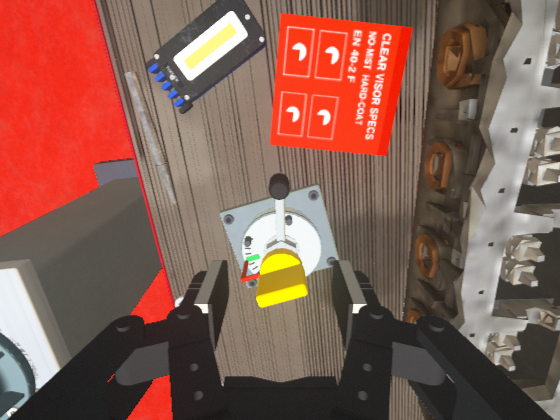

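The lever is back at its pin: the grip at px (279,186) gives about 85°. The bar is at 11.0°, in line with the green line. The red pointer only looks offset because it stands above the dial (parallax), and the gripper is clear of everything.

```bash
python3 -c "
from bench import ctrl; print(ctrl.hand_in())"
```

```text
the job is handed in; nothing more can be done
None
```

The job is handed in at about 18 s: the yellow stop's nut was loosened to about 0.80 rad, the adjuster set to within about 1° of the green line, and the lever swung back to its pin; the blue stop was not touched, and the judge's verdict was not shown.

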